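# Clip a control board into the spring holder and start its test

### The job

Clip the loose control board, components up, into the spring board holder so that both jaws grip its short edges and it sits level and centred; let go of it. Then start the test on the tester: press the large key fully down and release it, then press the small key fully down and release it. Leave the bottle, the screwdriver and the parts box where they are.

Things in the scene. Friction and masses are not known exactly. Their poses are not given: they have to be found in the camera images.
- board_mid (a point): centre of the heat sink of the loose green control board (about 180 g, 80 mm along x, 120 mm along y, 4 mm thick; z up from its component side; starts flat on the bench). Grip the finned heat sink in its middle: 40 mm along x, 30 along y, 30 tall; this point is half-way up it, 19 mm above the board's underside. Either short end may go into either jaw
- board_end (a point): middle of the board's short edge at its +y end, on the underside, 60 mm from the board's centre. Small parts up to 13 mm tall stand near the four corners (over 20 mm from the centre in x and 13 mm in y); the last 13 mm of the board at each short end are clear for the jaws
- holder: spring board holder, fixed: grey base 90 mm along x, 270 along y, 12 high; origin on the bench under its centre, z up. Two mirrored aluminium jaws slide along y on rods, their grooves facing the middle. The board will not press in flat from above: it needs one end tilted down into a groove, that jaw pushed to its stop, then the other end has about 5 mm to spare to come down inside the other lip
- groove_left (a point): on the jaw at the holder's +y end (moves with it): middle of the groove bottom, on the groove's floor, 45 mm above the bench. At rest it is at y = +56 mm of the holder. Jaw 70 mm wide along x, reaching 16 mm outward. Groove 9 mm high; upper lip 5 mm thick (flat top 59 mm above the bench) reaching 5 mm towards the middle from this point; the flat floor ledge reaches 16 mm
- groove_right (a point): the same point on the mirrored jaw at the holder's -y end, at rest at y = -56 mm. The grooves' bottoms are then 112 mm apart, less than the board's 120 mm; with the board clipped in, its underside lies on both ledges and each jaw is pushed back about 4 mm
- jaw_left (a joint): how far the jaw at the holder's +y end is pushed outward (along +y) from rest, m: 0 to a hard stop at 0.018. Spring 500 N/m with 2 N preload: about 2 N to start moving it, 4 N with the board clipped in, 11 N at the stop
- jaw_right (a joint): the same for the jaw at the holder's -y end, pushed outward along -y
- tester: low grey tester box, fixed, 110 mm along x, 130 mm along y, 45 mm high; origin under its centre. The two keys stand on its top, 60 mm apart along y; which key is on which side varies
- key_big_top (a point): centre of the top of the large round black key, 34 mm in diameter (on a 50 mm round collar, which its top stands 10 mm above); pressed straight down
- key_small_top (a point): centre of the top of the small round black key, 18 mm in diameter (on a 34 mm round collar, which its top stands 10 mm above); pressed straight down
- key_big (a joint): how far the large key is down, m: 0 to 0.006; about 1.2 N to start, 4 N fully down, springs back
- key_small (a joint): the same for the small key
- bottle: white plastic bottle, 56 mm in diameter, 110 mm tall, upright; bystander; origin under its centre
- driver: screwdriver lying on the bench; bystander
- partsbox: blue open parts box, 90 x 120 x 40 mm; bystander; origin under its centre
Mind the look-alikes: they are no part of the job. Leave any yellow look-alike of the part that bears board_mid alone.

How it is judged (in metres and radians):
On the way, in this order (a step that is already met when the one before it is completed fails the run):
1. the board is clipped into both jaws, level and centred, and let go (y of board_mid in the frame of holder between -0.005 and 0.005 m and x of board_mid in the frame of holder between -0.015 and 0.015 m and z of board_mid in the frame of holder between 0.0605 and 0.0675 m and angle between board_mid's own z axis and vertical below 0.05 rad and angle between the y axis of board_mid and the y axis of holder, either way round below 0.06 rad and value of joint jaw_left between 0.0015 and 0.0068 m and value of joint jaw_right between 0.0015 and 0.0068 m and contact force between the fingers and board below 0.1 N), for 0.2 s.
2. the large key is pressed down alone, with the board clipped in (y of board_mid in the frame of holder between -0.005 and 0.005 m and x of board_mid in the frame of holder between -0.015 and 0.015 m and z of board_mid in the frame of holder between 0.0605 and 0.0675 m and angle between board_mid's own z axis and vertical below 0.05 rad and angle between the y axis of board_mid and the y axis of holder, either way round below 0.06 rad and value of joint jaw_left between 0.0015 and 0.0068 m and value of joint jaw_right between 0.0015 and 0.0068 m and value of joint key_big above 0.004 m and value of joint key_small below 0.0015 m), for 0.05 s.
3. the large key is up again (value of joint each of key_big, key_small below 0.0015 m), for 0.05 s.
4. the small key is pressed down alone, with the board clipped in (y of board_mid in the frame of holder between -0.005 and 0.005 m and x of board_mid in the frame of holder between -0.015 and 0.015 m and z of board_mid in the frame of holder between 0.0605 and 0.0675 m and angle between board_mid's own z axis and vertical below 0.05 rad and angle between the y axis of board_mid and the y axis of holder, either way round below 0.06 rad and value of joint jaw_left between 0.0015 and 0.0068 m and value of joint jaw_right between 0.0015 and 0.0068 m and value of joint key_small above 0.004 m and value of joint key_big below 0.0015 m), for 0.05 s.
At the end, for the whole second after the job is handed in: The board rests in both grooves, component side up, level within 3 degrees and square to the holder within 3.4 degrees, within 5 mm of the middle along the holder and 15 mm across it, each jaw pushed back 1.5 to 6.8 mm, at rest and let go; both keys are up again (within 1.5 mm) (all of step 1 and all of step 3 and linear speed of board below 0.02 m/s); the robot touches nothing.
It fails at once if the bottle is shifted by more than 3 cm or toppled (distance of bottle from where it was at the start of the episode above 0.03 m or angle between bottle's own z axis and vertical above 0.5 rad).
It fails at once if the screwdriver is shifted by more than 3 cm (distance of driver from where it was at the start of the episode above 0.03 m).
It fails at once if the parts box is shifted by more than 3 cm or toppled (distance of partsbox from where it was at the start of the episode above 0.03 m or angle between partsbox's own z axis and vertical above 0.5 rad).
It fails at once if a key is pressed before the board is in the holder (value of joint any of key_big, key_small above 0.004 m and not (y of board_mid in the frame of holder between -0.02 and 0.02 m and z of board_mid in the frame of holder between 0.055 and 0.072 m)).
It also fails if it takes over 58 s, if anything falls off the work surface, if the arm or the gripper's body presses on something with over 40 N, if the wrist force passes 120 N, or if a joint passes its speed limit or range.

### The arm

A 6-joint arm with a two-finger parallel gripper is mounted at the origin on the work surface. World frame = base frame: x ahead of the robot, y to its left, z up, the work surface at z = 0. Lengths are in m, angles in degrees, forces in N, time in s.
With the tool pointing down it reaches from about 0.4 to 0.825 m from the base axis. Payload 7 kg.
Tool frame: the origin (TCP) lies midway between the tips of the shut fingers; the grasp point (between the pads) lies 19 mm behind it (r.grip_point_offset is the z of the grasp point in the tool frame, in m); z points along the fingers, y is the line along which they close (so a half turn about z gives the same grasp; the last joint's range is limited). The gripper opens to 88 mm and grips with 3 to 60 N. Pads are 19 mm wide; open, the fingers measure 130 mm over their backs; the gripper's body (78 mm by 193 mm) begins 47 mm behind the grasp point.
Start: joints at [-56.144, 20.546, 0.682, 0, -70.136, -16.507], TCP at [0.201, -0.644, 0.192] pointing down, gripper open.
Joint ranges: [-176.03, 176.03], [-82.01, 121.73], [-58.28, 71.71], [-173.87, 95.51], [-174.79, -0.11], [-173.66, 173.66]. Speed limits (degrees/s): [136.94, 136.94, 172.46, 180, 180, 180].

### API

Orientations are given as [roll, pitch, yaw] about the fixed x, y, z axes, in that order (R = Rz(yaw) Ry(pitch) Rx(roll)).
In Python, from plant import r, viewer, recognise, outline_of, pinpoint gives the robot as it stands.
- The arm moves only by the tool move_arm, never from a script. Its argument "targets" is a list of rows, each a list of 2 entries, a list of its own where there are three numbers: the shift along the tool's x, y, z in cm, then the turn, a rotation vector about the tool's x, y, z in rad. A call has 1 to 5 rows; each row is the pose to reach, as a shift and turn from the pose commanded when the call began, along the tool's axes at that moment; what a row does not reach only later rows make up. A row lasts 1/8 s, in which the tool goes at most 62.5 mm and 10.7 degrees, less where a joint would pass 70% of its speed; a pose out of reach is approached as far as the arm can. A call with a gripper value outside its range is refused whole. "jaw" is the finger opening in cm, from 0 to 8.76, set as the call begins (left out, the last holds). The fingers move at their own pace and stop on an object; "squeeze" is the grip in N (left out, the last holds). Time passes only in rows, so rows that repeat a pose let the fingers close. It gives the time, the measured TCP pose, the force, the opening and the grip force at its end, in the units of the state.
- r.get_state(): the state, without advancing time (a new reading comes with each control period).
- viewer.capture(name): name is "scene" or "top"; returns a dict with "image" (400x640x3 uint8, blue, green, red), "intrinsics" (3x3 intrinsics, pixels), "D" ([k1, k2, p1, p2, k3] as OpenCV has them; the pictures are not rectified), "camera_from_world" (4x4, takes a point from world to camera coordinates). Camera axes: x right, y up, looking along -z (the intrinsics and any distortion apply to the point x, -y, -z); pixel columns grow to the right and rows downward; lengths in m; the calibration is good to about 2 mm. A picture is of the moment at which its call begins. There is no depth.
- r.close_job(): hands the job in; it is judged then, once.
Trained networks look in the newest picture that a camera, given by its name, has taken for a name from the list of things; names that differ only in an ending like _2 or _b are one class to them, and where a whole thing is asked for, a point or a joint stands for the part that bears it (a point fixed in the world has none). Each returns a list of dicts, best first, with "score" (0 to 1); they miss things now and then, are a little off and sometimes report something else, mostly with a low value. They report only what shows in the picture. A call takes as long as a camera call. They do not tell look-alikes from the thing itself.
- recognise(label, camera): "box" ([left, top, right, bottom] in pixels, round what is visible of it).
- outline_of(label, camera): "mask" (400x640 bool, what is visible of it) and "box" ([left, top, right, bottom] in pixels, round what is visible of it).
- pinpoint(label, camera): "location" ([row, column] in pixels: a listed point, or the origin of a listed thing).
The state is a dict: "time_s": time; "joints": joint angles; "qd": joint speeds; "joint_torque": joint torques, N m; "tcp_pos": TCP position; "eef_rot": TCP orientation; "contact_force": force on the tool from outside, world axes, zero at the start; "moment": the same for the moment, N m; "gripper_width": finger opening in m; "gripper_force": force on a finger pad.
Only numpy, scipy, OpenCV 4.12 (cv2) and the standard library are available. Lean on these libraries where they do the work, as an engineer would, in place of code of your own. Each camera call takes 0.05 s, during which the arm holds its last target. There are 200 camera calls.

## Working session

There is one attempt and no reset: what is moved stays moved. The work goes in short steps, Python scripts to look and compute and a tool call to move; the robot and the scene stay as the last step left them, time stands still between calls to the robot, and variables do not carry over. Pictures are saved under pics/ and viewed, at most 12 in all, crops included, and the job is handed in when it is done.

Besides the shell and the picture viewer there is one more tool, called after "Emit:" in YAML: its name, and indented under it one key for each argument. move_arm: Moves the arm, as the interface text tells. Its arguments: {"type":"object","properties":{"targets":{"type":"array","items":{"type":"array"}},"jaw":{"type":"number"},"squeeze":{"type":"number"}},"required":["targets"]}

```bash
mkdir -p pics; cat > h.py <<'E'
import numpy as np, cv2
from plant import r, viewer, recognise, outline_of, pinpoint
from scipy.spatial.transform import Rotation as R
def ray(c,px):
    K=np.array(c["intrinsics"]);D=np.array(c["D"]);T=np.array(c["camera_from_world"])
    u=cv2.undistortPoints(np.array([[[px[1],px[0]]]],float),K,D)[0,0]
    d=T[:3,:3].T@np.array([u[0],-u[1],-1.]); o=-T[:3,:3].T@T[:3,3]
    return o,d
def atz(c,px,z):   # px=(row,col)
    o,d=ray(c,px); return o+d*(z-o[2])/d[2]
def proj(c,P):
    K=np.array(c["intrinsics"]);D=np.array(c["D"]);T=np.array(c["camera_from_world"])
    p=(T[:3,:3]@np.array(P,float).reshape(-1,3).T).T+T[:3,3]
    p=p*[1,-1,-1]
    q=cv2.projectPoints(p,np.zeros(3),np.zeros(3),K,D)[0][:,0]
    return q[:,::-1]  # row,col
def tri(cs,pxs):
    A=np.zeros((3,3));b=np.zeros(3)
    for c,p in zip(cs,pxs):
        o,d=ray(c,p);d/=np.linalg.norm(d);M=np.eye(3)-np.outer(d,d);A+=M;b+=M@o
    return np.linalg.solve(A,b)
E
python3 - <<'E'
from h import *
c={n:viewer.capture(n) for n in("scene","top")}
for n in c: cv2.imwrite(f"pics/{n}0.png",c[n]["image"])
Z=dict(board_mid=.019,board_end=0,holder=0,groove_left=.045,groove_right=.045,tester=0,key_big_top=None,key_small_top=None,bottle=0,driver=0.01,partsbox=0)
for l,z in Z.items():
    for n in c:
        for x in pinpoint(l,n)[:3]:
            print(l,n,round(x["score"],2),np.round(x["location"],1),np.round(atz(c[n],x["location"],.055 if z is None else z),3))
print(r.get_state())
for n in c: print(n,-np.array(c[n]["camera_from_world"])[:3,:3].T@np.array(c[n]["camera_from_world"])[:3,3])
E
```

```text
board_mid scene 0.65 [150.5 324.2] [ 0.401 -0.346  0.019]
board_mid scene 0.58 [162.9 287.6] [ 0.559 -0.341  0.019]
board_mid scene 0.54 [121.2 311.6] [ 0.365 -0.537  0.019]
board_mid top 0.83 [200.  394.7] [ 0.559 -0.338  0.019]
board_mid top 0.82 [243.7 401. ] [ 0.395 -0.353  0.019]
board_mid top 0.73 [254.  452.8] [ 0.352 -0.544  0.019]
board_end scene 0.86 [163.1 329.5] [ 0.405 -0.29   0.   ]
board_end scene 0.59 [173.3 297.5] [ 0.54  -0.291  0.   ]
board_end scene 0.53 [130.4 319.8] [ 0.35  -0.488  0.   ]
board_end top 0.72 [259.5 434.5] [ 0.334 -0.479  0.   ]
board_end top 0.68 [236.1 381.7] [ 0.426 -0.285  0.   ]
board_end top 0.63 [153.2 273.1] [0.757 0.121 0.   ]
holder scene 0.95 [236.5 337.5] [0.542 0.033 0.   ]
holder top 0.78 [208.3 295.8] [0.538 0.034 0.   ]
groove_left scene 0.88 [243.8 342.4] [0.559 0.092 0.045]
groove_left top 0.69 [203.1 282. ] [0.551 0.082 0.045]
groove_right scene 0.79 [213.3 334.2] [ 0.525 -0.027  0.045]
groove_right top 0.58 [209.  311.6] [ 0.526 -0.026  0.045]
tester scene 0.77 [313.7 407.8] [0.488 0.359 0.   ]
tester top 0.64 [219.8 211.6] [0.
[... 757 characters left out ...]
15638e-01,  7.03798085e-04,
       -7.01355537e+01, -1.65054380e+01]), 'qd': array([-0.01020668, -0.10108072, -0.00736334, -0.01243533,  0.0032981 ,
        0.07072168]), 'joint_torque': array([-8.55231938e-04, -5.82398522e+01,  2.93303096e+01,  7.00278863e+00,
        1.24963289e-02, -3.02966339e-05]), 'tcp_pos': array([ 0.20125668, -0.64427612,  0.19156312]), 'eef_rot': array([-1.79999936e+02, -6.71515208e-04, -1.62648724e+02]), 'contact_force': array([ 1.23784775, -0.86143484, -0.30470954]), 'moment': array([-0.03136877, -0.05133384, -0.01238735]), 'gripper_force': 0.0, 'gripper_width': 0.08749113828170262}
scene [0.94827791 0.6733359  1.02947703]
top [ 0.2405167  -0.06996818  1.64823573]
```

View pics/top0.png

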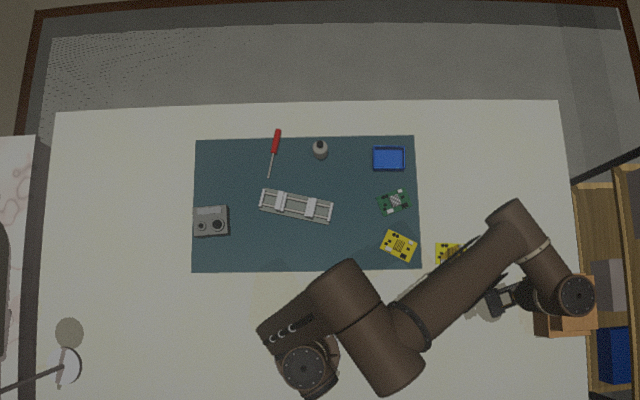

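View pics/scene0.png

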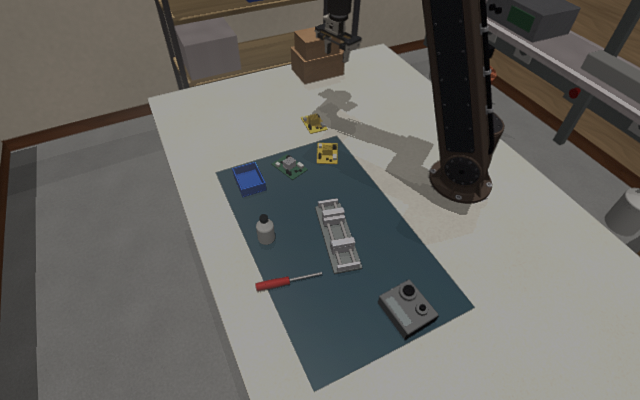

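Candidates for board_mid: the green board at top (200,395), a yellow one at (244,401) and a yellow one at (254,453). The description says green, so I choose (200,395). I'll check it in one close crop and measure the orientations.

```bash
python3 - <<'E'
from h import *
c={n:viewer.capture(n) for n in("scene","top")}
def crop(n,r0,c0,h=50,w=66): 
    return cv2.resize(c[n]["image"][r0:r0+h,c0:c0+w],(400,300),interpolation=cv2.INTER_CUBIC)
im=np.vstack([np.hstack([crop("top",175,361),crop("scene",140,258)]),np.hstack([crop("top",175,262,60,80),crop("scene",190,290,90,120)])])
cv2.imwrite("pics/crop1.png",im)
def yaw_of(m,n,z):
    cs,_=cv2.findContours(m.astype(np.uint8),cv2.RETR_EXTERNAL,cv2.CHAIN_APPROX_NONE)
    k=max(cs,key=cv2.contourArea)[:,0]
    P=np.array([atz(c[n],(p[1],p[0]),z)[:2] for p in k])
    return cv2.minAreaRect((P*1000).astype(np.float32))
for l,z in (("board_mid",.003),("holder",.012),("tester",.045),("groove_left",.05),("groove_right",.05)):
    for n in c:
        for o in outline_of(l,n)[:3]:
            print(l,n,round(o["score"],2),np.round(o["box"]),[np.round(q,1) for q in yaw_of(o["mask"],n,z)])
E
```

```text
board_mid scene 0.77 [302. 113. 326. 132.] [array([ 352. , -543.8]), array([129. ,  86.6]), np.float64(87.7)]
board_mid scene 0.66 [315. 141. 338. 165.] [array([ 387.6, -345.3]), array([120.7,  80.4]), np.float64(64.0)]
board_mid scene 0.61 [272. 155. 307. 178.] [array([ 553.1, -338.6]), array([ 80.2, 118.4]), np.float64(19.2)]
board_mid top 0.88 [376. 187. 414. 218.] [array([ 557.5, -336.6]), array([ 81.7, 123.3]), np.float64(19.3)]
board_mid top 0.71 [381. 230. 413. 261.] [array([ 391.1, -345.4]), array([118.3,  77.5]), np.float64(62.0)]
board_mid top 0.65 [433. 242. 461. 264.] [array([ 358.2, -533.1]), array([102.8,  79.8]), np.float64(86.7)]
holder scene 0.87 [314. 201. 364. 274.] [array([542.9,  24.5]), array([290.8,  95.2]), np.float64(76.8)]
holder top 0.75 [258. 192. 332. 224.] [array([546.1,  35. ]), array([273.6,  94.4]), np.float64(76.9)]
tester scene 0.93 [380. 281. 437. 342.] [array([501. , 358.4]), array([127.8, 138.9]), np.float64(6.9)]
tester top 0.92 [191. 201. 232. 240.] [array([490.4, 346. ]), array([116.3, 142.6]), np.float64(4.8)]
groove_left scene 0.83 [330. 238. 354. 250.] [array([563.2,  98.5]), array([50.6, 76.1]), np.float64(73.3)]
groove_left top 0.62 [275. 191. 285. 214.] [array([557.6,  88.1]), array([37.7, 82.5]), np.float64(82.1)]
groove_right scene 0.56 [322. 207. 343. 227.] [array([536.1, -14.2]), array([66.5, 76.5]), np.float64(71.3)]
groove_right top 0.61 [211. 220. 222. 228.] [array([476.3, 323.3]), array([29.5, 28.3]), np.float64(45.3)]
groove_right top 0.54 [304. 199. 316. 219.] [array([531. , -20.4]), array([32.6, 74.4]), np.float64(76.8)]
```

View pics/crop1.png

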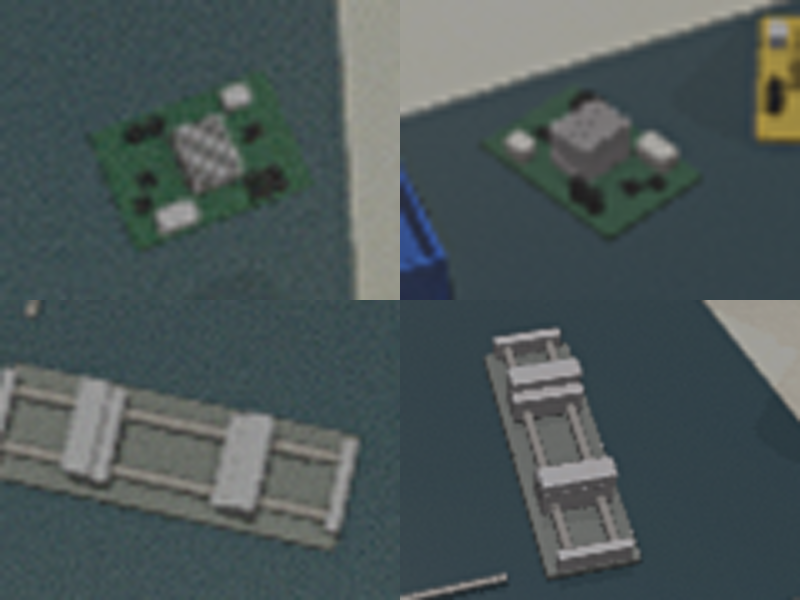

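The crop confirms it: the green board has the grey finned heat sink in its middle, at (155,205) in the top-left panel. The look-alike at the right edge of the scene panel is yellow. In the top-view panel the holder shows both jaws, with its long axis at about 77° in the world.

```bash
cat >> h.py <<'E'
def go(p,yaw,tilt=0,cur=None):
    """tool pointing down, x at yaw (deg), then tilted by `tilt` deg about tool x; prints shift cm and rotvec"""
    s=r.get_state() if cur is None else cur
    R0=R.from_euler('xyz',s["eef_rot"],degrees=True)
    Rt=R.from_euler('z',yaw,degrees=True)*R.from_euler('x',180+tilt,degrees=True)
    print("shift",np.round(R0.inv().apply(np.array(p)-s["tcp_pos"])*100,2),"rot",np.round((R0.inv()*Rt).as_rotvec(),4))
E
python3 - <<'E'
from h import *
c={n:viewer.capture(n) for n in("scene","top")}
L=[]
for l in("board_mid",):
    a=[x["location"] for x in pinpoint(l,"scene") if abs(x["location"][1]-288)<8]; b=[x["location"] for x in pinpoint(l,"top") if abs(x["location"][0]-200)<8]
    print(tri([c["scene"],c["top"]],[a[0],b[0]]))
go([.559,-.339,.10],-160.7)
E
```

```text
[ 0.56226804 -0.33966581  0.01979288]
shift [-43.25  18.47   9.16] rot [-0.      0.     -0.0341]
```

Emit:
move_arm:
  targets:
    - [[-43.3, 18.5, 5.0], [0, 0, -0.034]]
    - [[-43.3, 18.5, 5.0], [0, 0, -0.034]]
    - [[-43.3, 18.5, 5.0], [0, 0, -0.034]]
    - [[-43.3, 18.5, 5.0], [0, 0, -0.034]]
    - [[-43.3, 18.5, 5.0], [0, 0, -0.034]]
  jaw: 6.5
  squeeze: 40

```text
time_s: 2.62
tcp_pos: [0.4391, -0.4411, 0.1587]
eef_rot: [-180.0, 0.0, -160.7]
contact_force: [1.5, -1.7, -0.4]
gripper_width: 0.0649
gripper_force: 0.0
```

Emit:
move_arm:
  targets:
    - [[0, 0, 0], [0, 0, 0]]

```text
time_s: 2.75
tcp_pos: [0.4405, -0.4397, 0.1581]
eef_rot: [180.0, -0.0, -160.4]
contact_force: [-0.5, -0.2, -0.5]
gripper_width: 0.0651
gripper_force: 0.0
```

```bash
python3 - <<'E'
from h import *
go([.560,-.339,.06],-160.7)
E
```

```text
shift [-14.63   5.47   9.81] rot [ 0.0005 -0.      0.0049]
```

Emit:
move_arm:
  targets:
    - [[-14.6, 5.5, 4.0], [0, 0, 0]]
    - [[-14.6, 5.5, 7.0], [0, 0, 0]]
    - [[-14.6, 5.5, 9.8], [0, 0, 0]]
    - [[-14.6, 5.5, 9.8], [0, 0, 0]]
    - [[-14.6, 5.5, 9.8], [0, 0, 0]]

```text
time_s: 3.38
tcp_pos: [0.5571, -0.343, 0.0607]
eef_rot: [-180.0, -0.0, -160.7]
contact_force: [0.3, -0.0, 1.2]
gripper_width: 0.0651
gripper_force: 0.0
```

```bash
python3 - <<'E'
from h import *
c={n:viewer.capture(n) for n in("scene","top")}
cr=lambda n,r0,c0,h=60,w=80: cv2.resize(c[n]["image"][r0:r0+h,c0:c0+w],(400,300),interpolation=cv2.INTER_CUBIC)
cv2.imwrite("pics/crop2.png",np.hstack([cr("top",170,355),cr("scene",125,250)]))
for n in c:
  for x in outline_of("board_mid",n)[:3]: print(n,x["box"],x["score"])
s=r.get_state();print(s["tcp_pos"],s["eef_rot"]); go([.560,-.339,.007],-160.7)
E
```

```text
scene [302.9, 113.5, 328.9, 128.4] 0.88
scene [272.6, 153.5, 308.2, 178.2] 0.87
scene [316.0, 144.0, 338.4, 163.0] 0.68
top [382.3, 230.4, 416.3, 261.7] 0.71
top [436.6, 242.6, 466.4, 264.1] 0.63
top [382.0, 190.4, 413.2, 216.6] 0.62
[ 0.55732792 -0.34361947  0.062265  ] [-1.79908022e+02  1.14318362e-01 -1.60777576e+02]
shift [-0.39  0.36  5.53] rot [-0.0016  0.002  -0.0014]
```

View pics/crop2.png

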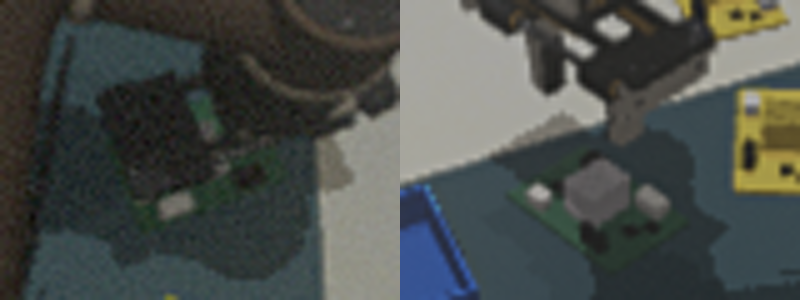

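```bash
python3 - <<'E'
from h import *
c=viewer.capture("scene"); s=r.get_state(); p=s["tcp_pos"]; M=R.from_euler('xyz',s["eef_rot"],degrees=True)
q=proj(c,[p,p+M.apply([0,.033,0]),p+M.apply([0,-.033,0]),[.56,-.339,.034]])
print((q-[125,250])*5+[0,400], s["contact_force"])
E
```

```text
[[144.12166619 586.66091714]
 [165.64639246 616.82328876]
 [123.06156521 557.14361227]
 [176.74487302 587.12661808]] [ 0.62067943 -0.82751125 -0.20538554]
```

Emit:
move_arm:
  targets:
    - [[-0.2, 0.5, 3.0], [0, 0, 0]]
    - [[-0.2, 0.5, 4.4], [0, 0, 0]]
    - [[-0.2, 0.5, 5.3], [0, 0, 0]]
    - [[-0.2, 0.5, 5.3], [0, 0, 0]]

```text
time_s: 4.12
tcp_pos: [0.5572, -0.3372, 0.0073]
eef_rot: [180.0, -0.0, -160.7]
contact_force: [-0.4, 1.0, -0.3]
gripper_width: 0.0648
gripper_force: 0.0
```

Emit:
move_arm:
  targets:
    - [[0, 0, 0], [0, 0, 0]]
    - [[0, 0, 0], [0, 0, 0]]
    - [[0, 0, 0], [0, 0, 0]]
    - [[0, 0, 0], [0, 0, 0]]
  jaw: 0
  squeeze: 40

```text
time_s: 4.62
tcp_pos: [0.5576, -0.337, 0.0078]
eef_rot: [-180.0, 0.0, -160.7]
contact_force: [-0.9, -0.0, -0.2]
gripper_width: 0.0304
gripper_force: 0.0
```

Emit:
move_arm:
  targets:
    - [[0, 0, 0], [0, 0, 0]]
    - [[0, 0, 0], [0, 0, 0]]
    - [[0, 0, 0], [0, 0, 0]]

```text
time_s: 5.0
tcp_pos: [0.5574, -0.337, 0.0075]
eef_rot: [180.0, -0.0, -160.7]
contact_force: [-0.1, -0.3, 0.6]
gripper_width: 0.0021
gripper_force: 0.0
```

Emit:
move_arm:
  targets:
    - [[0, 0, -2], [0, 0, 0]]
    - [[0, 0, -6], [0, 0, 0]]
    - [[0, 0, -12], [0, 0, 0]]
    - [[0, 0, -12], [0, 0, 0]]

```text
time_s: 5.5
tcp_pos: [0.5607, -0.3384, 0.1335]
eef_rot: [-179.6, 0.4, -160.7]
contact_force: [1.0, -0.7, -0.2]
gripper_width: 0.0006
gripper_force: 0.0
```

```bash
python3 - <<'E'
from h import *
s=r.get_state();print(s["joints"],s["contact_force"],s["gripper_force"],s["tcp_pos"],s["eef_rot"])
for yaw in(166.8,-13.2): go([.541,.033,.125],yaw)
c=viewer.capture("scene")
cv2.imwrite("pics/crop3.png",cv2.resize(c["image"][100:190,240:360],(640,480),interpolation=cv2.INTER_CUBIC))
# holder: triangulate
c={n:viewer.capture(n) for n in("scene","top")}
for l in("holder","groove_left","groove_right","key_big_top","key_small_top"):
    pp={n:[np.round(x["location"],1) for x in pinpoint(l,n)[:2]] for n in c}
    try: print(l,pp,tri([c[n] for n in c],[pp[n][0] for n in c]).round(3))
    except Exception as e: print(l,pp,e)
E
```

```text
[-14.02831905  20.58769316  -7.14725193   0.09771322 -61.71224993
 -56.67168955] [ 0.96977054 -0.65043292 -0.21185497] 0.0 [ 0.56070816 -0.33842979  0.133496  ] [-179.62401766    0.4143367  -160.65275792]
shift [-10.44  35.7    0.69] rot [-0.0043  0.0089  0.568 ]
shift [-10.44  35.7    0.69] rot [-0.0118 -0.0057 -2.5735]
holder {'scene': [array([239. , 333.5])], 'top': [array([208.3, 294.8])]} [ 0.547  0.034 -0.014]
groove_left {'scene': [], 'top': [array([202.9, 280.4])]} list index out of range
groove_right {'scene': [array([213.1, 336.2])], 'top': [array([209.8, 310.7])]} [ 0.522 -0.022  0.049]
key_big_top {'scene': [], 'top': [array([226.3, 217.4])]} list index out of range
key_small_top {'scene': [array([308.7, 422.7])], 'top': [array([225.9, 198.3])]} [0.47  0.386 0.063]
```

View pics/crop3.png

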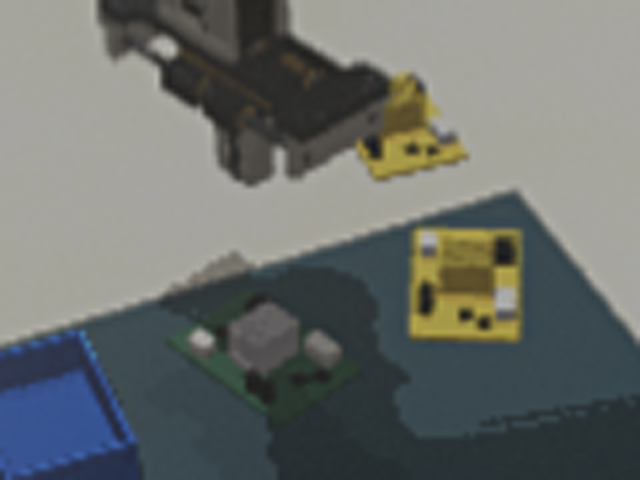

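```bash
python3 - <<'E'
from h import *
c=viewer.capture("scene"); s=r.get_state(); p=s["tcp_pos"]
print(r.grip_point_offset,s["gripper_width"])
print(proj(c,[p,p+[0,0,.02],p+[0,0,.04],[.56,-.339,.034],[.54,-.339,.034],[.56,-.319,.034]]).round(1))
print((proj(c,[p,p+[0,0,.02],p+[0,0,.04],[.56,-.339,.034]])-[100,240])*5.33)
t=viewer.capture("top")
big=lambda im,P,s:[cv2.drawMarker(im,(int((q[1]-P[2][1])*s),int((q[0]-P[2][0])*s)),P[1],0,10,1) for q in P[0]]
def mk(c,r0,c0,h,w):
    im=cv2.resize(c["image"][r0:r0+h,c0:c0+w],(400,300),interpolation=cv2.INTER_CUBIC); k=400/w
    for P,col in(([p],(0,0,255)),([[.56,-.339,.034]],(255,0,255))):
        for q in proj(c,P): cv2.drawMarker(im,(int((q[1]-c0+.5)*k),int((q[0]-r0+.5)*k)),col,0,12,1)
    return im
cv2.imwrite("pics/crop4.png",np.hstack([mk(t,165,355,75,100),mk(c,100,240,90,120)]))
E
```

```text
-0.0188 0.0004305545284489101
[[141.3 287.3]
 [136.9 287.1]
 [132.5 286.9]
 [160.3 287.4]
 [158.8 292.3]
 [163.6 289.5]]
[[220.10576941 252.07596263]
 [196.87664864 250.90529205]
 [173.15213507 249.71177505]
 [321.66003464 252.77697487]]
```

View pics/crop4.png

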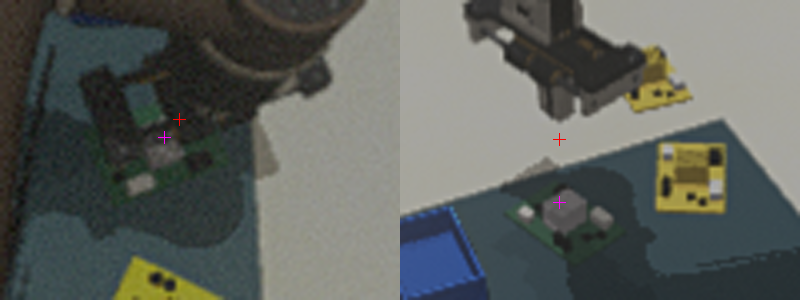

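The grasp missed: the fingers closed on nothing and the board has not moved. In the scene panel the visible fingertips are at (565,118), but the reported TCP projects to (559,139), so they sit about 28 mm higher. I'll check this against the starting picture.

```bash
python3 - <<'E'
from h import *
t=viewer.capture("top");c=viewer.capture("scene")
s0=np.array([.2013,-.6443,.1916]); M=R.from_euler('z',-162.65,degrees=True)*R.from_euler('x',180,degrees=True)
def mk(c,f,r0,c0,h,w):
    im=cv2.imread(f)[max(r0,0):r0+h,c0:c0+w]; im=cv2.resize(im,(400,300),interpolation=cv2.INTER_CUBIC); k=400/w
    for dz,col in((0,(0,0,255)),(-.028,(255,0,255))):
        for dy in(-.044,.044):
            q=proj(c,[s0+M.apply([0,dy,dz])])[0]; cv2.drawMarker(im,(int((q[1]-c0+.5)*k),int((q[0]-r0+.5)*k)),col,0,12,1)
    return im
cv2.imwrite("pics/crop5.png",np.hstack([mk(t,"pics/top0.png",275,470,45,60),mk(c,"pics/scene0.png",10,300,60,80)]))
E
```

```text
(no output)
```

View pics/crop5.png

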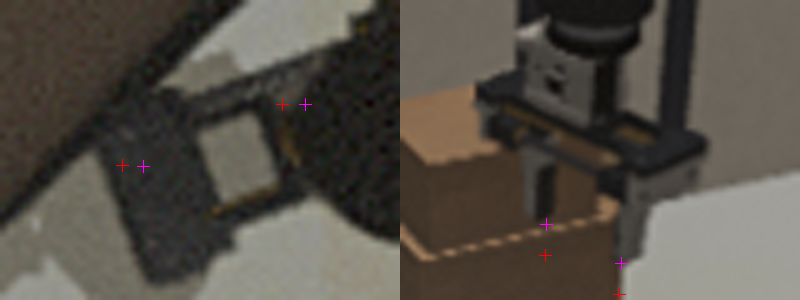

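Scene panel: the visible fingertips, near (540,218) and (630,260), match the magenta marks 28 mm above the reported TCP. So the reported TCP lies about 28 mm beyond the real tips. I'll confirm by touching the heat sink top (34 mm high) with the shut fingers.

Emit:
move_arm:
  targets:
    - [[0.3, 0, 6], [0, 0, 0]]
    - [[0.3, 0, 10], [0, 0, 0]]
    - [[0.3, 0, 12], [0, 0, 0]]
    - [[0.3, 0, 12.2], [0, 0, 0]]
    - [[0.3, 0, 12.2], [0, 0, 0]]

```text
time_s: 6.98
tcp_pos: [0.5553, -0.3382, 0.0064]
eef_rot: [-180.0, 0.0, -160.7]
contact_force: [0.8, -0.4, 0.2]
gripper_width: 0.0002
gripper_force: 0.0
```

Emit:
move_arm:
  targets:
    - [[0, 0, 0.1], [0, 0, 0]]
    - [[0, 0, 0.2], [0, 0, 0]]
    - [[0, 0, 0.3], [0, 0, 0]]
    - [[0, 0, 0.3], [0, 0, 0]]

```text
time_s: 7.48
tcp_pos: [0.5546, -0.3379, 0.0026]
eef_rot: [-180.0, 0.0, -160.7]
contact_force: [-0.4, 0.0, -0.4]
gripper_width: 0.0004
gripper_force: 0.0
```

Emit:
move_arm:
  targets:
    - [[0, 0, 0.1], [0, 0, 0]]
    - [[0, 0, 0.2], [0, 0, 0]]
    - [[0, 0, 0.2], [0, 0, 0]]

```text
time_s: 7.85
tcp_pos: [0.5545, -0.338, 0.0004]
eef_rot: [180.0, -0.0, -160.7]
contact_force: [-0.7, -0.6, -0.3]
gripper_width: 0.0003
gripper_force: 0.0
```

Emit:
move_arm:
  targets:
    - [[0, 0, 0.1], [0, 0, 0]]
    - [[0, 0, 0.2], [0, 0, 0]]
    - [[0, 0, 0.2], [0, 0, 0]]

```text
time_s: 8.22
tcp_pos: [0.5548, -0.338, -0.0006]
eef_rot: [-180.0, 0.0, -160.7]
contact_force: [-1.7, 1.7, 6.9]
gripper_width: 0.0003
gripper_force: 3.1
```

Contact at reported z ≈ 0.000 on the heat sink top, so the tips are 34 mm above the reported TCP. Regrasping with that offset.

Emit:
move_arm:
  targets:
    - [[-0.2, 0, -2.5], [0, 0, 0]]
    - [[-0.2, 0, -4], [0, 0, 0]]
    - [[-0.2, 0, -4], [0, 0, 0]]
    - [[-0.2, 0, -4], [0, 0, 0]]
    - [[-0.2, 0, -4], [0, 0, 0]]
  jaw: 6.5

```text
time_s: 8.85
tcp_pos: [0.5559, -0.3371, 0.0376]
eef_rot: [179.9, -0.1, -160.7]
contact_force: [0.3, 0.4, -0.4]
gripper_width: 0.0449
gripper_force: 0.0
```

Emit:
move_arm:
  targets:
    - [[0, 0, 0], [0, 0, 0]]
    - [[0, 0, 0], [0, 0, 0]]

```text
time_s: 9.1
tcp_pos: [0.5564, -0.3373, 0.0382]
eef_rot: [180.0, -0.0, -160.7]
contact_force: [0.4, -0.7, 0.3]
gripper_width: 0.0625
gripper_force: 0.0
```

```bash
python3 - <<'E'
from h import *
s=r.get_state();print(s["tcp_pos"],s["gripper_width"]); go([.5565,-.3375,-.027],-160.7)
E
```

```text
[ 0.55635503 -0.33729965  0.03820306] 0.06253570618357035
shift [-0.01 -0.03  6.52] rot [ 0.0003 -0.0005 -0.0001]
```

Emit:
move_arm:
  targets:
    - [[0, 0, 3], [0, 0, 0]]
    - [[0, 0, 4.5], [0, 0, 0]]
    - [[0, 0, 5.7], [0, 0, 0]]
    - [[0, 0, 6.5], [0, 0, 0]]
    - [[0, 0, 6.5], [0, 0, 0]]

```text
time_s: 9.72
tcp_pos: [0.5563, -0.3373, -0.0268]
eef_rot: [180.0, -0.0, -160.7]
contact_force: [-0.0, -0.1, -0.2]
gripper_width: 0.0651
gripper_force: 0.0
```

Emit:
move_arm:
  targets:
    - [[0, 0, 0], [0, 0, 0]]
    - [[0, 0, 0], [0, 0, 0]]
    - [[0, 0, 0], [0, 0, 0]]
    - [[0, 0, 0], [0, 0, 0]]
    - [[0, 0, 0], [0, 0, 0]]
  jaw: 0
  squeeze: 40

```text
time_s: 10.35
tcp_pos: [0.5566, -0.3373, -0.0262]
eef_rot: [-180.0, 0.0, -160.7]
contact_force: [-0.9, 0.4, 1.0]
gripper_width: 0.0298
gripper_force: 40.0
```

Emit:
move_arm:
  targets:
    - [[0, 0, 0], [0, 0, 0]]
    - [[0, 0, 0], [0, 0, 0]]
    - [[0, 0, 0], [0, 0, 0]]

```text
time_s: 10.72
tcp_pos: [0.5566, -0.3373, -0.0262]
eef_rot: [-180.0, 0.0, -160.7]
contact_force: [-1.4, 2.2, 4.2]
gripper_width: 0.0296
gripper_force: 40.0
```

```bash
cat >> h.py <<'E'
HY=-13.2; H0=np.array([.541,.033,0]); D=-.0262
def board(yh,z,tilt,xh=0,show=True):
    """TCP target for the board's underside centre at holder (xh,yh,z), +y end down by tilt deg"""
    Rh=R.from_euler('z',HY,degrees=True); Rt=R.from_euler('z',HY+180,degrees=True)*R.from_euler('x',180+tilt,degrees=True)
    p=H0+Rh.apply([xh,yh,z])-Rt.apply([0,0,D])
    go(p,HY+180,tilt)
def where():
    s=r.get_state(); Rw=R.from_euler('xyz',s["eef_rot"],degrees=True); Rh=R.from_euler('z',HY,degrees=True)
    c=Rh.inv().apply(s["tcp_pos"]+Rw.apply([0,0,D])-H0); e=Rh.inv().apply(s["tcp_pos"]+Rw.apply([0,.06,D])-H0); f=Rh.inv().apply(s["tcp_pos"]+Rw.apply([0,-.06,D])-H0)
    print("holder frame mm: centre",(c*1e3).round(1),"+end",(e*1e3).round(1),"-end",(f*1e3).round(1),"F",Rh.inv().apply(s["contact_force"]).round(1),"w",round(s["gripper_width"],4),"t",s["time_s"])
E
python3 - <<'E'
from h import *
s=dict(r.get_state()); s["tcp_pos"]=s["tcp_pos"]+[0,0,.11]
Rh=R.from_euler('z',HY,degrees=True)
go(H0+Rh.apply([0,-.014,.095])-[0,0,.0262],HY+180,0,s)
E
```

```text
shift [-10.02  34.28   1.5 ] rot [-0.000e+00  1.000e-04  5.672e-01]
```

Emit:
move_arm:
  targets:
    - [[0, 0, -3], [0, 0, 0]]
    - [[0, 0, -7], [0, 0, 0]]
    - [[0, 0, -11], [0, 0, 0]]
    - [[0, 0, -11], [0, 0, 0]]

```text
time_s: 11.22
tcp_pos: [0.5586, -0.3382, 0.0868]
eef_rot: [-179.8, 0.3, -160.7]
contact_force: [0.1, 0.1, -3.3]
gripper_width: 0.0293
gripper_force: 40.0
```

Emit:
move_arm:
  targets:
    - [[-1.7, 5.5, 0], [0, 0, 0.11]]
    - [[-3.6, 11.5, 0], [0, 0, 0.22]]
    - [[-5.3, 17.5, 0], [0, 0, 0.33]]
    - [[-7, 23.5, 0], [0, 0, 0.44]]
    - [[-8.6, 29.5, 0], [0, 0, 0.567]]

```text
time_s: 11.85
tcp_pos: [0.539, -0.0287, 0.0822]
eef_rot: [-180.0, -0.1, 166.6]
contact_force: [1.4, 1.2, -3.0]
gripper_width: 0.0299
gripper_force: 40.0
```

Emit:
move_arm:
  targets:
    - [[0, 0, 0], [0, 0, 0]]
    - [[0, 0, 0], [0, 0, 0]]

```text
time_s: 12.1
tcp_pos: [0.5395, -0.0302, 0.0826]
eef_rot: [-180.0, -0.1, 166.9]
contact_force: [-0.6, 0.2, -1.7]
gripper_width: 0.0297
gripper_force: 40.0
```

```bash
python3 - <<'E'
from h import *
where(); print(r.get_state()["eef_rot"]); board(-.014,.095,12)
E
```

```text
holder frame mm: centre [ 13.  -61.9 108.8] +end [ 12.9  -1.9 108.7] -end [  13.1 -121.9  108.8] F [-0.7  0.1 -1.7] w 0.0297 t 12.1
[-1.79962922e+02 -9.06664726e-02  1.66920874e+02]
shift [1.28 4.25 1.32] rot [ 0.2088 -0.0014  0.0023]
```

Emit:
move_arm:
  targets:
    - [[0.6, 2, 0.5], [0.1, 0, 0.002]]
    - [[1.3, 4.25, 1.3], [0.209, -0.001, 0.002]]
    - [[1.3, 4.25, 1.3], [0.209, -0.001, 0.002]]
    - [[1.3, 4.25, 1.3], [0.209, -0.001, 0.002]]

```text
time_s: 12.6
tcp_pos: [0.5368, 0.0129, 0.0698]
eef_rot: [-168.0, -0.0, 166.7]
contact_force: [-0.6, -0.1, -2.0]
gripper_width: 0.0298
gripper_force: 40.0
```

```bash
python3 - <<'E'
from h import *
where(); board(-.014,.060,12)
c={n:viewer.capture(n) for n in("scene","top")}
s=r.get_state(); M=R.from_euler('xyz',s["eef_rot"],degrees=True); p=s["tcp_pos"]; Rh=R.from_euler('z',HY,degrees=True)
B=[p+M.apply([x,y,D]) for x in(-.04,.04) for y in(-.06,.06)]
G=[H0+Rh.apply(v) for v in([-.035,.051,.059],[.035,.051,.059],[-.035,-.051,.059],[.035,-.051,.059],[.045,.135,.012],[-.045,.135,.012],[.045,-.135,.012],[-.045,-.135,.012])]
def mk(n,r0,c0,h,w):
    im=cv2.resize(c[n]["image"][r0:r0+h,c0:c0+w],(400,300),interpolation=cv2.INTER_CUBIC); k=400/w
    for P,col in((B,(0,0,255)),(G,(255,0,255))):
        for q in proj(c[n],P): cv2.drawMarker(im,(int((q[1]-c0+.5)*k),int((q[0]-r0+.5)*k)),col,0,8,1)
    return im
cv2.imwrite("pics/crop6.png",np.hstack([mk("top",175,255,66,88),mk("scene",186,285,90,120)]))
E
```

```text
holder frame mm: centre [  0.5 -15.   95.4] +end [ 0.7 43.7 82.9] -end [  0.4 -73.7 107.9] F [-0.5 -0.2 -2. ] w 0.0298 t 12.6
shift [0.05 0.84 3.44] rot [ 0.0001 -0.0009 -0.0022]
```

View pics/crop6.png

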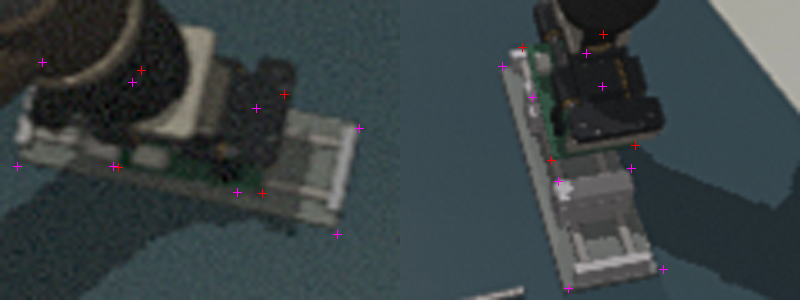

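Top panel: the holder's right corners are at (357,123) and (335,222), a few mm further in +x than my marks. In the scene panel the holder and left-lip marks fit, and the board's near corner at (555,157) is on its mark. I'll shift about 3 mm in x and lower the tilted end in front of the left lip.

Emit:
move_arm:
  targets:
    - [[-0.1, 0.4, 1.5], [0, 0, -0.002]]
    - [[-0.25, 0.7, 2.6], [0, 0, -0.002]]
    - [[-0.25, 0.85, 3.2], [0, 0, -0.002]]
    - [[-0.25, 0.85, 3.45], [0, 0, -0.002]]
    - [[-0.25, 0.85, 3.45], [0, 0, -0.002]]

```text
time_s: 13.32
tcp_pos: [0.5399, 0.0144, 0.0349]
eef_rot: [-168.0, 0.0, 166.8]
contact_force: [0.5, 0.3, -2.0]
gripper_width: 0.03
gripper_force: 40.0
```

```bash
python3 - <<'E'
from h import *
where(); board(0.002,.060,12,.003)
E
```

```text
holder frame mm: centre [  3.2 -12.9  60.6] +end [ 3.2 45.8 48.1] -end [  3.2 -71.6  73. ] F [ 0.4  0.4 -2. ] w 0.03 t 13.325
shift [ 0.02  1.47 -0.25] rot [0.0002 0.0006 0.0002]
```

Emit:
move_arm:
  targets:
    - [[0, 0.39, -0.06], [0, 0, 0]]
    - [[0, 0.78, -0.13], [0, 0, 0]]
    - [[0, 1.17, -0.19], [0, 0, 0]]
    - [[0, 1.17, -0.19], [0, 0, 0]]

```text
time_s: 13.82
tcp_pos: [0.5426, 0.0259, 0.0346]
eef_rot: [-168.0, 0.0, 166.8]
contact_force: [0.2, -2.6, -0.4]
gripper_width: 0.0297
gripper_force: 40.0
```

```bash
python3 - <<'E'
from h import *
where()
E
```

```text
holder frame mm: centre [ 3.2 -1.1 60.3] +end [ 3.2 57.6 47.8] -end [  3.2 -59.8  72.7] F [ 0.8 -2.5 -0.4] w 0.0297 t 13.825
```

Emit:
move_arm:
  targets:
    - [[0, 0.39, -0.08], [0, 0, 0]]
    - [[0, 0.78, -0.16], [0, 0, 0]]
    - [[0, 1.17, -0.25], [0, 0, 0]]
    - [[0, 1.37, -0.29], [0, 0, 0]]
    - [[0, 1.37, -0.29], [0, 0, 0]]

```text
time_s: 14.45
tcp_pos: [0.5452, 0.0381, 0.0346]
eef_rot: [-167.9, -0.0, 166.8]
contact_force: [1.1, -9.7, 1.6]
gripper_width: 0.03
gripper_force: 40.0
```

```bash
python3 - <<'E'
from h import *
where()
E
```

```text
holder frame mm: centre [ 3.  11.5 60.3] +end [ 3.  70.1 47.7] -end [  2.9 -47.2  72.9] F [ 3.3 -9.2  1.6] w 0.03 t 14.45
```

Emit:
move_arm:
  targets:
    - [[0, 0.1, -0.02], [0, 0, 0]]
    - [[0, 0.2, -0.04], [0, 0, 0]]
    - [[0, 0.3, -0.06], [0, 0, 0]]
    - [[0, 0.36, -0.08], [0, 0, 0]]
    - [[0, 0.36, -0.08], [0, 0, 0]]

```text
time_s: 15.08
tcp_pos: [0.5459, 0.0411, 0.0347]
eef_rot: [-167.8, -0.0, 166.8]
contact_force: [1.0, -10.1, 1.0]
gripper_width: 0.0298
gripper_force: 40.0
```

```bash
python3 - <<'E'
from h import *
where(); print(r.get_state()["moment"])
E
```

```text
holder frame mm: centre [ 2.9 14.5 60.3] +end [ 2.9 73.2 47.7] -end [  2.9 -44.1  73. ] F [ 3.3 -9.6  1. ] w 0.0298 t 15.075
[-3.56277609 -0.71428902  0.04406454]
```

```bash
python3 - <<'E'
from h import *
Rh=R.from_euler('z',HY,degrees=True)
def pose(tip_y,tip_z,t,xh=.003):
    Rt=R.from_euler('z',HY+180,degrees=True)*R.from_euler('x',180+t,degrees=True)
    a=np.deg2rad(t); c=[xh,tip_y-.06*np.cos(a),tip_z+.06*np.sin(a)]
    return H0+Rh.apply(c)-Rt.apply([0,0,D]),Rt
p0,R0=pose(.0754,.0477,12)
for ty,tz,t in((.0762,.0475,12),(.0762,.047,8),(.0762,.0465,4),(.0762,.0462,1.5),(.0762,.046,0)):
    p,Rt=pose(ty,tz,t); print(t,(R0.inv().apply(p-p0)*100).round(2),(R0.inv()*Rt).as_rotvec().round(3))
E
```

```text
12 [0.   0.08 0.  ] [0. 0. 0.]
8 [0.   0.29 0.46] [-0.07  0.    0.  ]
4 [0.   0.53 0.91] [-0.14  0.    0.  ]
1.5 [-0.    0.69  1.18] [-0.183 -0.     0.   ]
0 [-0.    0.79  1.34] [-0.209 -0.     0.   ]
```

Emit:
move_arm:
  targets:
    - [[0, 0.08, 0], [0, 0, 0]]
    - [[0, 0.19, 0.23], [-0.035, 0, 0]]
    - [[0, 0.29, 0.46], [-0.07, 0, 0]]
    - [[0, 0.41, 0.68], [-0.105, 0, 0]]
    - [[0, 0.53, 0.91], [-0.14, 0, 0]]

```text
time_s: 15.7
tcp_pos: [0.5465, 0.0445, 0.0247]
eef_rot: [-175.9, -0.0, 166.8]
contact_force: [-1.2, -10.6, 2.7]
gripper_width: 0.0298
gripper_force: 40.0
```

```bash
python3 - <<'E'
from h import *
where(); s=r.get_state(); print(s["moment"],s["eef_rot"])
E
```

```text
holder frame mm: centre [ 2.7 14.3 50.8] +end [ 2.8 74.2 46.6] -end [  2.7 -45.5  55.1] F [  1.2 -10.7   2.7] w 0.0298 t 15.7
[-3.64833077  0.33849807 -0.1657899 ] [-1.75949128e+02 -3.34364575e-02  1.66777803e+02]
```

Emit:
move_arm:
  targets:
    - [[0, 0.07, 0.15], [-0.023, 0, 0]]
    - [[0, 0.13, 0.31], [-0.047, 0, 0]]
    - [[0, 0.2, 0.46], [-0.07, 0, 0]]
    - [[0, 0.2, 0.46], [-0.07, 0, 0]]

```text
time_s: 16.2
tcp_pos: [0.5466, 0.0459, 0.0198]
eef_rot: [-179.9, -0.1, 166.7]
contact_force: [-2.3, -10.6, 2.6]
gripper_width: 0.0298
gripper_force: 40.0
```

```bash
python3 - <<'E'
from h import *
where(); s=r.get_state(); print(s["moment"],s["eef_rot"])
E
```

```text
holder frame mm: centre [ 2.6 13.9 46. ] +end [ 2.6 73.9 45.9] -end [  2.5 -46.1  46. ] F [  0.2 -10.9   2.6] w 0.0298 t 16.2
[-3.88673428  0.52763771 -0.21521411] [-1.7993014e+02 -5.8350191e-02  1.6673719e+02]
```

Emit:
move_arm:
  targets:
    - [[0, -0.4, 0], [0, 0, 0]]
    - [[0, -0.8, 0], [0, 0, 0]]
    - [[0, -1.2, 0], [0, 0, 0]]
    - [[0, -1.6, 0], [0, 0, 0]]
    - [[0, -1.6, 0], [0, 0, 0]]

```text
time_s: 16.82
tcp_pos: [0.5438, 0.0325, 0.0196]
eef_rot: [179.9, 0.0, 166.8]
contact_force: [-3.0, -0.2, 0.2]
gripper_width: 0.0298
gripper_force: 40.0
```

```bash
python3 - <<'E'
from h import *
where(); s=r.get_state(); print(s["moment"],s["eef_rot"])
c={n:viewer.capture(n) for n in("scene","top")}
cr=lambda n,r0,c0,h,w: cv2.resize(c[n]["image"][r0:r0+h,c0:c0+w],(400,300),interpolation=cv2.INTER_CUBIC)
cv2.imwrite("pics/crop7.png",np.hstack([cr("top",175,255,66,88),cr("scene",190,300,75,100)]))
E
```

```text
holder frame mm: centre [ 2.8  0.2 45.8] +end [ 2.8 60.2 45.9] -end [  2.8 -59.8  45.8] F [-2.9 -0.9  0.2] w 0.0298 t 16.825
[ 0.1339633   1.3426074  -0.17975133] [1.79937524e+02 4.77255242e-03 1.66793263e+02]
```

View pics/crop7.png

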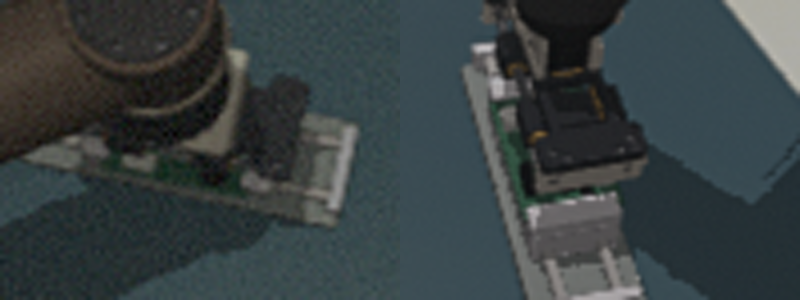

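The board looks seated between the jaws: green edge at (570,200) in the scene panel, meeting the near jaw's lip. The y force is balanced, so both jaws push. Releasing.

Emit:
move_arm:
  targets:
    - [[0, 0, 0.06], [0, 0, 0]]
    - [[0, 0, 0.06], [0, 0, 0]]
    - [[0, 0, 0.06], [0, 0, 0]]
    - [[0, 0, 0.06], [0, 0, 0]]
    - [[0, 0, 0.06], [0, 0, 0]]
  jaw: 4.8

```text
time_s: 17.55
tcp_pos: [0.5443, 0.0325, 0.0192]
eef_rot: [179.9, 0.1, 166.8]
contact_force: [-0.4, 0.8, 0.1]
gripper_width: 0.0483
gripper_force: 0.0
```

Emit:
move_arm:
  targets:
    - [[0, 0, -1], [0, 0, 0]]
    - [[0, 0, -3], [0, 0, 0]]
    - [[0, 0, -7], [0, 0, 0]]
    - [[0, 0, -10], [0, 0, 0]]
    - [[0, 0, -10], [0, 0, 0]]

```text
time_s: 18.18
tcp_pos: [0.546, 0.0329, 0.1226]
eef_rot: [179.8, 0.3, 166.8]
contact_force: [0.6, 0.4, 0.3]
gripper_width: 0.0478
gripper_force: 0.0
```

Emit:
move_arm:
  targets:
    - [[0, -20, -2], [0, 0, 0]]
    - [[0, -20, -2], [0, 0, 0]]
    - [[0, -20, -2], [0, 0, 0]]
    - [[0, -20, -2], [0, 0, 0]]
    - [[0, -20, -2], [0, 0, 0]]
  jaw: 0

```text
time_s: 18.8
tcp_pos: [0.498, -0.1631, 0.1388]
eef_rot: [179.9, 0.0, 166.7]
contact_force: [0.4, 0.6, -0.2]
gripper_width: 0.0037
gripper_force: 0.0
```

```bash
python3 - <<'E'
from h import *
c={n:viewer.capture(n) for n in("scene","top")}
Rh=R.from_euler('z',HY,degrees=True)
def mk(n,r0,c0,h,w,G,zz=(400,300)):
    im=cv2.resize(c[n]["image"][r0:r0+h,c0:c0+w],zz,interpolation=cv2.INTER_CUBIC); k=zz[0]/w
    for q in proj(c[n],G): cv2.drawMarker(im,(int((q[1]-c0+.5)*k),int((q[0]-r0+.5)*k)),(255,0,255),0,8,1)
    return im
E_=[H0+Rh.apply([x+.003,y,.045]) for x in(-.04,.04) for y in(-.06,.06)]
Kt=[]
for l in("key_big_top","key_small_top","board_mid","tester","groove_left","groove_right"):
    for n in c:
        for x in pinpoint(l,n)[:2]: print(l,n,round(x["score"],2),np.round(x["location"],1),atz(c[n],x["location"],{"board_mid":.064,"tester":0,"groove_left":.045,"groove_right":.045}.get(l,.06)).round(3))
    if "key" in l:
        for n in c:
            for o in outline_of(l,n)[:2]: b=o["box"]; print("  outline",n,round(o["score"],2),np.round(b,1), atz(c[n],((b[1]+b[3])/2,(b[0]+b[2])/2),.055).round(3))
for n in c:
    for o in outline_of("board_mid",n)[:3]: print(n,o["box"],o["score"])
K=[[.47,.314,.06],[.467,.387,.06]]
cv2.imwrite("pics/crop8.png",np.vstack([np.hstack([mk("top",178,255,60,80,E_),mk("scene",195,295,75,100,E_)]),np.hstack([mk("top",195,185,45,60,K),mk("scene",275,370,60,80,K)])]))
E
```

```text
key_big_top scene 0.57 [287.8 409.4] [0.466 0.315 0.06 ]
key_big_top top 0.65 [224.4 219.7] [0.473 0.309 0.06 ]
key_big_top top 0.56 [153.2 273.6] [0.738 0.112 0.06 ]
  outline scene 0.57 [402.9 285.1 412.8 294.6] [0.471 0.316 0.055]
  outline top 0.51 [211.8 218.4 224.1 228.5] [0.478 0.317 0.055]
key_small_top scene 0.42 [308.4 423. ] [0.469 0.383 0.06 ]
key_small_top top 0.55 [226.  198.7] [0.469 0.387 0.06 ]
  outline scene 0.52 [417.9 305.  425.  309. ] [0.468 0.376 0.055]
board_mid scene 0.7 [225.2 338.9] [0.543 0.036 0.064]
board_mid scene 0.6 [149.3 323.9] [ 0.423 -0.307  0.064]
board_mid top 0.83 [244.5 402.2] [ 0.387 -0.349  0.064]
board_mid top 0.82 [254.1 454.1] [ 0.348 -0.536  0.064]
tester scene 0.83 [309.6 405.9] [0.486 0.346 0.   ]
tester scene 0.55 [237.6 264.7] [ 0.759 -0.064  0.   ]
tester top 0.8 [221.7 214.6] [0.493 0.343 0.   ]
groove_left scene 0.67 [247.2 342.6] [0.565 0.104 0.045]
groove_left scene 0.53 [309.2 424.2] [0.46  0.382 0.045]
groove_right scene 0.44 [213.5 332.6] [ 0.53  -0.028  0.045]
groove_right top 0.55 [208.7 310.1] [ 0.528 -0.021  0.045]
scene [321.3, 211.7, 355.7, 241.1] 0.97
scene [300.4, 114.9, 312.6, 130.4] 0.65
scene [313.5, 151.6, 338.2, 164.4] 0.6
top [432.8, 246.3, 466.5, 265.7] 0.97
top [381.8, 229.4, 414.7, 259.8] 0.87
top [306.2, 208.2, 309.6, 215.8] 0.59
```

View pics/crop8.png

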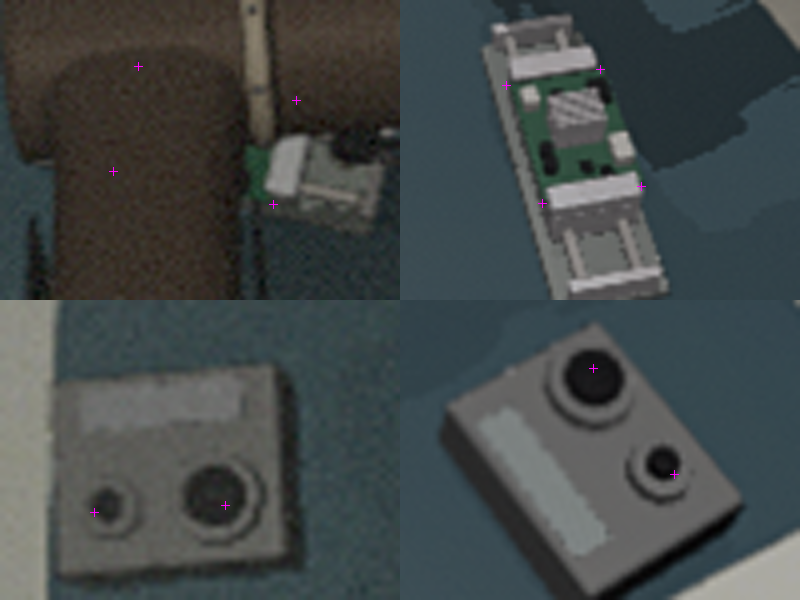

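The board sits level and square with its ends under both lips: board centre at (578,130), jaw lips at (550,62) and (595,190) in the scene panel. Key centres: scene panel (593,377) large and (663,463) small; top panel (215,493) large and (107,507) small.

```bash
python3 - <<'E'
from h import *
c={n:viewer.capture(n) for n in("scene","top")}
for l,a,b in(("big",(289.9,408.1),(223.45,216.75)),("small",(307.1,422.1),(225.55,200.55))):
    print(l,tri([c["scene"],c["top"]],[a,b]).round(4),[ (atz(c["scene"],a,z).round(4)[:2],atz(c["top"],b,z).round(4)[:2]) for z in(.055,.063)])
go([.471,.318,.09],180)
print(r.get_state()["joints"])
E
```

```text
big [0.4758 0.3195 0.0639] [(array([0.4709, 0.3168]), array([0.4776, 0.3212])), (array([0.4748, 0.3197]), array([0.4764, 0.3192]))]
small [0.4698 0.3794 0.0621] [(array([0.4663, 0.3772]), array([0.4708, 0.3814])), (array([0.4702, 0.3797]), array([0.4696, 0.3792]))]
shift [13.65 46.14  4.94] rot [ 0.0009  0.001  -0.2303]
[ 3.37342537e+00  8.77431140e+00 -2.25735936e+01 -4.98967757e-02
 -5.85880138e+01 -1.06540573e+02]
```

```bash
python3 - <<'E'
from h import *
go([.4755,.3195,.10],166.7)
E
```

```text
shift [13.24 46.39  3.94] rot [0.001  0.0009 0.0019]
```

Emit:
move_arm:
  targets:
    - [[13.2, 46.4, 0], [0, 0, 0]]
    - [[13.2, 46.4, 0], [0, 0, 0]]
    - [[13.2, 46.4, 0], [0, 0, 0]]
    - [[13.2, 46.4, 0], [0, 0, 0]]
    - [[13.2, 46.4, 0], [0, 0, 0]]

```text
time_s: 20.52
tcp_pos: [0.4835, 0.1519, 0.1396]
eef_rot: [179.9, 0.1, 166.8]
contact_force: [0.2, -0.3, 0.4]
gripper_width: 0.0006
gripper_force: 0.0
```

```bash
python3 - <<'E'
from h import *
go([.4755,.3195,.06],166.7)
E
```

```text
shift [ 4.61 16.13  7.98] rot [0.0016 0.0014 0.0022]
```

Emit:
move_arm:
  targets:
    - [[4.6, 16.1, 1], [0, 0, 0]]
    - [[4.6, 16.1, 2], [0, 0, 0]]
    - [[4.6, 16.1, 4], [0, 0, 0]]
    - [[4.6, 16.1, 6], [0, 0, 0]]
    - [[4.6, 16.1, 8], [0, 0, 0]]

```text
time_s: 21.15
tcp_pos: [0.4755, 0.3178, 0.0583]
eef_rot: [180.0, 0.0, 166.9]
contact_force: [-0.0, -0.2, -0.3]
gripper_width: 0.0004
gripper_force: 0.0
```

```bash
python3 - <<'E'
from h import *
print(r.get_state()["tcp_pos"]); go([.4755,.3195,.031],166.7)
E
```

```text
[0.47546128 0.3177636  0.05830132]
shift [0.04 0.17 2.73] rot [0.0005 0.0005 0.0032]
```

Emit:
move_arm:
  targets:
    - [[0, 0.1, 1.5], [0, 0, 0]]
    - [[0, 0.1, 2.5], [0, 0, 0]]
    - [[0, 0.1, 2.9], [0, 0, 0]]
    - [[0, 0.1, 3.2], [0, 0, 0]]
    - [[0, 0.1, 3.2], [0, 0, 0]]

```text
time_s: 21.78
tcp_pos: [0.4761, 0.3179, 0.0277]
eef_rot: [179.9, 0.1, 166.8]
contact_force: [-1.0, -3.5, 4.4]
gripper_width: 0.0004
gripper_force: 1.6
```

Emit:
move_arm:
  targets:
    - [[0, 0, 0.1], [0, 0, 0]]
    - [[0, 0, 0.2], [0, 0, 0]]
    - [[0, 0, 0.3], [0, 0, 0]]
    - [[0, 0, 0.3], [0, 0, 0]]

```text
time_s: 22.28
tcp_pos: [0.4763, 0.3181, 0.0261]
eef_rot: [179.9, 0.1, 166.8]
contact_force: [-7.2, -4.9, 17.6]
gripper_width: 0.0008
gripper_force: 8.5
```

Emit:
move_arm:
  targets:
    - [[0, 0, -1], [0, 0, 0]]
    - [[0, 0, -3.5], [0, 0, 0]]
    - [[0, 0, -4], [0, 0, 0]]
    - [[0, 0, -4], [0, 0, 0]]

```text
time_s: 22.78
tcp_pos: [0.4762, 0.3184, 0.0645]
eef_rot: [179.9, 0.1, 166.8]
contact_force: [-0.5, 0.2, 0.4]
gripper_width: 0.0008
gripper_force: 0.0
```

```bash
python3 - <<'E'
from h import *
print(r.get_state()["tcp_pos"]); go([.470,.3795,.042],166.7)
E
```

```text
[0.47617161 0.31842397 0.06445354]
shift [2.   5.8  2.26] rot [0.0021 0.0011 0.0019]
```

Emit:
move_arm:
  targets:
    - [[2, 5.8, 0], [0, 0, 0]]
    - [[2, 5.8, 0.5], [0, 0, 0]]
    - [[2, 5.8, 1.8], [0, 0, 0]]
    - [[2, 5.8, 2.2], [0, 0, 0]]
    - [[2, 5.8, 2.2], [0, 0, 0]]

```text
time_s: 23.4
tcp_pos: [0.4697, 0.378, 0.0416]
eef_rot: [-180.0, 0.0, 166.8]
contact_force: [-0.2, -0.1, 0.4]
gripper_width: 0.0004
gripper_force: 0.0
```

Emit:
move_arm:
  targets:
    - [[0, 0, 0.4], [0, 0, 0]]
    - [[0, 0, 0.8], [0, 0, 0]]
    - [[0, 0, 1.2], [0, 0, 0]]
    - [[0, 0, 1.2], [0, 0, 0]]

```text
time_s: 23.9
tcp_pos: [0.4699, 0.379, 0.0303]
eef_rot: [180.0, 0.0, 166.8]
contact_force: [0.4, -0.6, 1.4]
gripper_width: 0.0007
gripper_force: 1.0
```

Emit:
move_arm:
  targets:
    - [[0, 0, 0.15], [0, 0, 0]]
    - [[0, 0, 0.3], [0, 0, 0]]
    - [[0, 0, 0.45], [0, 0, 0]]
    - [[0, 0, 0.45], [0, 0, 0]]

```text
time_s: 24.4
tcp_pos: [0.4699, 0.3791, 0.0263]
eef_rot: [179.9, 0.1, 166.8]
contact_force: [-0.7, -2.0, 6.5]
gripper_width: 0.0006
gripper_force: 3.1
```

Emit:
move_arm:
  targets:
    - [[0, 0, 0.15], [0, 0, 0]]
    - [[0, 0, 0.3], [0, 0, 0]]
    - [[0, 0, 0.3], [0, 0, 0]]

```text
time_s: 24.78
tcp_pos: [0.4701, 0.3792, 0.0258]
eef_rot: [179.9, 0.1, 166.9]
contact_force: [-8.0, -5.8, 26.7]
gripper_width: 0.0005
gripper_force: 13.2
```

Emit:
move_arm:
  targets:
    - [[0, 0, -1], [0, 0, 0]]
    - [[0, 0, -3.5], [0, 0, 0]]
    - [[0, 0, -8], [0, 0, 0]]
    - [[0, 0, -12], [0, 0, 0]]
    - [[0, 0, -12], [0, 0, 0]]

```text
time_s: 25.4
tcp_pos: [0.4711, 0.3809, 0.1464]
eef_rot: [179.6, 0.2, 166.8]
contact_force: [0.0, 0.8, -0.5]
gripper_width: 0.0
gripper_force: 0.0
```

```bash
python3 - <<'E'
from h import *
c=viewer.capture("scene")
s=r.get_state();print(s["tcp_pos"],s["contact_force"],s["time_s"])
for o in pinpoint("board_mid","scene"): print(o["location"],o["score"])
cv2.imwrite("pics/fin.png",cv2.resize(c["image"][195:345,290:490],(800,600),interpolation=cv2.INTER_CUBIC))
E
```

```text
[0.47005746 0.37995631 0.14420488] [-0.50466412 -0.87278026 -1.22710582] 25.45
[118.5, 312.1] 0.81
[224.8, 337.5] 0.8
[152.0, 325.2] 0.8
```

View pics/fin.png

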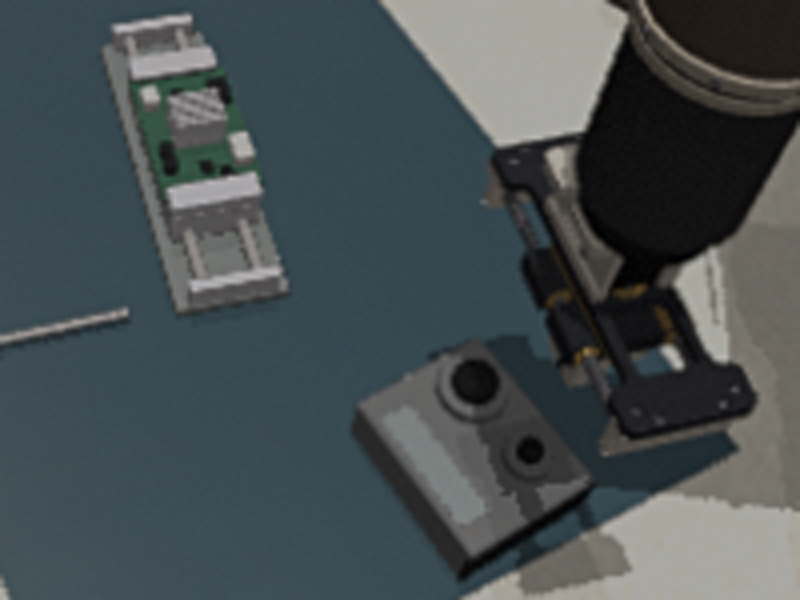

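The board is still clipped level in both jaws at (195,125), both keys are up at (475,382) and (530,450), and the arm is clear. Handing in.

```bash
python3 -c "
from h import *
print(r.close_job())"
```

```text
the job is handed in; nothing more can be done
None
```

The board is clipped into both jaws, level and let go; the large key and then the small key were each pressed fully and released, nothing else was touched, and the job is handed in (no verdict was returned).

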